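Stand the round optics pieces in their own stands

TASK

Pick out the four round pieces and stand each upright in the recess of its own dark steel stand, so that all their tops come level: the tall canister in the low round stand, the short canister in the stand with the square foot, the brown bottle in the narrowest stand and the metal lens drum in the widest. Set each one down rather than dropping it, and leave the square coverslip box and the black filter cube where they are.

Things in the scene. Friction and masses are not known exactly. Their poses are not given: they have to be found in the camera images.
- tall_canister_mid (a point): Tall objective canister: whitish round drum with a black ribbed screw lid, 58 mm high, drum 39 mm and lid 42 mm in diameter (the lid is the upper 16 mm), about 0.14 kg. It belongs in the low round stand. Loose, standing upright; hold it half-way up or higher, so that the fingertips stay above the stand's rim. This point is on its axis, half-way up; z is its axis, upward.
- short_canister_mid (a point): Short objective canister: like the tall one but only 46 mm high; drum 39 mm, lid 42 mm in diameter (upper 16 mm), about 0.14 kg. It belongs in the square-footed stand. Loose, standing upright; hold it half-way up or higher, so that the fingertips stay above the stand's rim. This point is on its axis, half-way up; z is its axis, upward.
- bottle_mid (a point): Small brown glass oil bottle with a pale label and a black cap, 25 mm in diameter, 52 mm high (the cap, narrower, is the uppermost part), about 0.05 kg. It belongs in the narrow stand. Hold it by the brown body, 26 to 30 mm above its foot, not by the cap (only the lower 41 mm are solid to the touch). Loose, standing upright; hold it half-way up or higher, so that the fingertips stay above the stand's rim. This point is on its axis, half-way up; z is its axis, upward.
- lens_drum_mid (a point): Condenser lens: plain bright aluminium drum, 54 mm in diameter, 40 mm high, with two thin black bands and a round glass in its top, about 0.2 kg. It belongs in the wide stand. Loose, standing upright; hold it half-way up or higher, so that the fingertips stay above the stand's rim. This point is on its axis, half-way up; z is its axis, upward.
- low_stand_seat (a point): Low round stand: flat dark steel disc 63 mm in diameter with a round recess 55 mm wide and 4 mm deep in its top; recess floor 6 mm and rim 10 mm above the desk. For the tall canister. Fixed to the desk. This point is the centre of the recess's flat floor, z up.
- square_foot_stand_seat (a point): Square-footed stand: dark steel disc on a square foot plate 86 x 86 mm, 5 mm thick; disc 63 mm in diameter, recess 55 mm wide and 4 mm deep; recess floor 18 mm and rim 22 mm above the desk. For the short canister. Fixed to the desk. This point is the centre of the recess's flat floor, z up.
- narrow_stand_seat (a point): Narrow stand: the smallest dark steel disc, 49 mm in diameter, recess 41 mm wide and 4 mm deep; recess floor 12 mm and rim 16 mm above the desk. For the bottle. Fixed to the desk. This point is the centre of the recess's flat floor, z up.
- wide_stand_seat (a point): Wide stand: the largest round dark steel disc, 78 mm in diameter, recess 70 mm wide and 4 mm deep; recess floor 24 mm and rim 28 mm above the desk. For the condenser lens. Fixed to the desk. This point is the centre of the recess's flat floor, z up.
- coverslip_box_mid (a point): Small square coverslip box, white with a green lid, 30 x 30 x 23 mm, loose; it stays where it is. This point is its centre.
- black_cube_mid (a point): Black filter cube, 34 x 34 x 35 mm, with round filters in its faces, loose; it stays where it is. This point is its centre.

How it is judged (in metres and radians):
At the end, for the whole second after the job is handed in: Each of the four round pieces stands upright (within 0.1 rad) and at rest in its own stand, its axis within 12 mm of the recess's centre and its foot within 4 mm of the recess floor's height; the coverslip box and the filter cube are within 20 mm of where they were (horizontal distance between tall_canister_mid and low_stand_seat below 0.012 m and z of tall_canister_mid in the frame of low_stand_seat between 0.025 and 0.033 m and angle between each of tall_canister_mid, short_canister_mid, bottle_mid, lens_drum_mid's own z axis and vertical below 0.1 rad and linear speed of each of tall_canister, short_canister, bottle, lens_drum below 0.02 m/s and horizontal distance between short_canister_mid and square_foot_stand_seat below 0.012 m and z of short_canister_mid in the frame of square_foot_stand_seat between 0.019 and 0.027 m and horizontal distance between bottle_mid and narrow_stand_seat below 0.012 m and z of bottle_mid in the frame of narrow_stand_seat between 0.022 and 0.03 m and horizontal distance between lens_drum_mid and wide_stand_seat below 0.012 m and z of lens_drum_mid in the frame of wide_stand_seat between 0.016 and 0.024 m and distance of each of coverslip_box_mid, black_cube_mid from where it was at the start of the episode below 0.02 m); the robot touches nothing.
It fails at once if a round piece is dropped or thrown: it moves faster than 0.5 m/s while the fingers do not touch it ((linear speed of tall_canister above 0.5 m/s and contact force between tall_canister and the fingers below 0.05 N) or (linear speed of short_canister above 0.5 m/s and contact force between short_canister and the fingers below 0.05 N) or (linear speed of bottle above 0.5 m/s and contact force between bottle and the fingers below 0.05 N) or (linear speed of lens_drum above 0.5 m/s and contact force between lens_drum and the fingers below 0.05 N)).
It fails at once if the coverslip box or the filter cube is shifted by more than 20 mm (distance of any of coverslip_box_mid, black_cube_mid from where it was at the start of the episode above 0.02 m).
It also fails if it takes over 93 s, if anything falls off the work surface, if the arm or the gripper's body presses on something with over 40 N, if the wrist force passes 120 N, or if a joint passes its speed limit or range.

ROBOT

A 6-joint arm with a two-finger parallel gripper is mounted at the origin on a cart in front of the work surface, level with it; the furniture and walls round the work are solid. World frame = base frame: x ahead of the robot, y to its left, z up, the work surface at z = 0. Lengths are in m, angles in degrees, forces in N, time in s.
With the tool pointing down it reaches from about 0.325 to 0.775 m from the base axis. Payload 5.5 kg.
Tool frame: the origin (TCP) lies midway between the tips of the shut fingers; the grasp point (between the pads) lies 19 mm behind it; z points along the fingers, y is the line along which they close (so a half turn about z gives the same grasp; the last joint's range is limited). The gripper opens to 88 mm and grips with 3 to 60 N. Pads are 20 mm wide; open, the fingers measure 115 mm over their backs; the gripper's body (75 mm by 178 mm) begins 61 mm behind the grasp point.
Start: joints at [62.298, 5.22, 70.514, -0, 104.267, -3.249], TCP at [0.248, 0.546, 0.223] pointing down, gripper open.
Joint ranges: [-164.24, 164.24], [-49.07, 125.15], [9.68, 141.18], [-86.29, 266.29], [3.28, 154.24], [-151.56, 151.56]. Speed limits (degrees/s): [147.25, 147.25, 172.46, 180, 180, 180].

INTERFACE

Orientations are given as [roll, pitch, yaw] about the fixed x, y, z axes, in that order (R = Rz(yaw) Ry(pitch) Rx(roll)).
In Python, from plant import telemetry, snapshot, bot, look_for gives the robot as it stands.
- The arm moves only by the shell command python3 -m inch 'ROWS'. ROWS is JSON, a list of rows, each an object of numbers: "rx", "ry", "rz": the turn, a rotation vector about the tool's x, y, z in rad; "x", "y", "z": the shift along the tool's x, y, z in mm; "grip": the opening in per cent of the stroke, from 0 (shut) to 100 (fully open). In form: [{"rx": .., "ry": .., "rz": .., "x": .., "y": .., "z": .., "grip": ..}, ...]. A call has exactly 5 rows; each row shifts and turns the commanded pose from where the row before left it, along the tool's axes as they then stand; what a row does not reach is not made up. A row lasts 1/12 s, in which the tool goes at most 41.7 mm and 7.16 degrees, less where a joint would pass 70% of its speed; a pose out of reach is approached as far as the arm can. A call with a gripper value outside its range is refused whole. The fingers move at their own pace and stop on an object; the grip force is fixed at half the most. Time passes only in rows, so rows that do not move let the fingers close, or fill a call up. It gives the time, the measured TCP pose, the force, the opening and the grip force at its end, in the units of the state.
- telemetry.read_state(): the state, without advancing time (a new reading comes with each control period).
- snapshot(name): name is "side" or "top" or "wrist"; returns a dict with "frame" (400x640x3 uint8, blue, green, red), "range_z" (400x640 float32, m along the optical axis (not along the pixel's ray), 0 where there is no reading), "camera_matrix" (3x3 intrinsics, pixels), "R" (3x3) and "t" (3): a world point X has camera coordinates R X + t. Camera axes: x right, y down, z forward; pixel columns grow to the right and rows downward; lengths in m; the calibration is good to about 2 mm. A picture is of the moment at which its call begins.
- bot.close_job(): hands the job in; it is judged then, once.
Trained networks look in the newest picture that a camera, given by its name, has taken for a name from the list of things; names that differ only in an ending like _2 or _b are one class to them, and where a whole thing is asked for, a point or a joint stands for the part that bears it (a point fixed in the world has none). Each returns a list of dicts, best first, with "confidence" (0 to 1); they miss things now and then, are a little off and sometimes report something else, mostly with a low value. They report only what shows in the picture. A call takes as long as a camera call.
- look_for(camera, name): "position" ([column, row] in pixels, amid what is visible of it).
The state is a dict: "time_s": time; "qpos": joint angles; "joint_velocities": joint speeds; "joint_torque": joint torques, N m; "position": TCP position; "orientation": TCP orientation; "wrist_force": force on the tool from outside, world axes, zero at the start; "moment": the same for the moment, N m; "finger_gap": opening from 0.0 (shut) to 1.0 (fully open); "finger_force": force on a finger pad.
Only numpy, scipy, OpenCV 4.12 (cv2) and the standard library are available. Lean on these libraries where they do the work, as an engineer would, in place of code of your own. Each camera call takes 0.05 s, during which the arm holds its last target. There are 200 camera calls.

## Working session

There is one attempt and no reset: what is moved stays moved. The work goes in short steps, Python scripts to look and compute and a shell command to move; the robot and the scene stay as the last step left them, time stands still between calls to the robot, and variables do not carry over. Pictures are saved under pics/ and viewed, at most 14 in all, crops included, and the job is handed in when it is done.

```bash
ls; mkdir -p pics; cat > h.py <<'E'
import numpy as np, cv2
from plant import telemetry, snapshot, bot, look_for
NAMES=["tall_canister_mid","short_canister_mid","bottle_mid","lens_drum_mid","low_stand_seat","square_foot_stand_seat","narrow_stand_seat","wide_stand_seat","coverslip_box_mid","black_cube_mid"]
def ray(s,p):
    K,R,t=map(np.array,(s["camera_matrix"],s["R"],s["t"])); t=t.ravel()
    d=R.T@np.linalg.solve(K,[p[0],p[1],1.]); return -R.T@t,d
def pt(s,p):
    c,d=ray(s,p); u,v=int(round(p[0])),int(round(p[1]))
    w=s["range_z"][max(v-2,0):v+3,max(u-2,0):u+3]; w=w[w>0]
    return c+d*np.median(w) if w.size else None
def cloud(s):
    K,R,t=map(np.array,(s["camera_matrix"],s["R"],s["t"])); t=t.ravel()
    v,u=np.mgrid[:400,:640]; z=s["range_z"]
    P=np.stack([(u-K[0,2])/K[0,0]*z,(v-K[1,2])/K[1,1]*z,z],-1)
    X=(P-t)@R; X[z<=0]=np.nan; return X
E
python3 - <<'E'
from h import *
print(telemetry.read_state())
for c in ["top","side","wrist"]:
    s=snapshot(c); cv2.imwrite(f"pics/{c}0.png",s["frame"]); np.save(f"{c}0.npy",s,allow_pickle=True)
    print(c,"cam at",np.round(-np.array(s["R"]).T@np.array(s["t"]).ravel(),3))
    for n in NAMES:
        r=look_for(c,n)[:2]
        for d in r:
            q=pt(s,d["position"]); print(" ",n,round(d["confidence"],2),np.round(d["position"]),None if q is None else np.round(q,3))
E
```

```text
pics
{'time_s': 0.0, 'qpos': array([ 6.22968590e+01,  5.26112510e+00,  7.05822132e+01, -3.98130256e-04,
        1.04267627e+02, -3.24770729e+00]), 'joint_velocities': array([ 0.06590729, -0.01199677, -0.06595954, -0.03332966, -0.07393709,
        0.0574072 ]), 'joint_torque': array([ 1.43834899e-03, -4.46450186e+01, -4.06452084e+01,  7.00360397e-02,
        2.92916031e-02, -1.57410136e-04]), 'position': array([0.24824206, 0.5458989 , 0.22152433]), 'orientation': array([-1.79889191e+02, -5.90110405e-03,  1.55544463e+02]), 'wrist_force': array([-0.83808544,  0.63315006,  0.46371627]), 'moment': array([ 0.06302784, -0.03334749,  0.01002127]), 'finger_force': 0.0, 'finger_gap': 0.998577457673548}
top cam at [0.232 0.003 1.408]
  tall_canister_mid 0.74 [343. 180.] [ 0.575 -0.011  0.057]
  short_canister_mid 0.52 [232. 168.] [0.595 0.309 0.045]
  bottle_mid 0.53 [387. 176.] [ 0.601 -0.138  0.033]
  lens_drum_mid 0.54 [337. 227.] [ 0.442 -0.     0.039]
  low_stand_seat 0.89 [442. 237.] [ 0.438 -0.302  0.007]
  square_foot_stand_seat 0.87 [231. 215.] [0.464 0.303 0.019]
  square_foot_stand_s
[... 448 characters left out ...]
[277. 213.] [ 0.427 -0.029  0.036]
  lens_drum_mid 0.89 [279. 215.] [ 0.431 -0.03   0.03 ]
  low_stand_seat 0.69 [314. 300.] [ 0.44  -0.308  0.006]
  square_foot_stand_seat 0.87 [269. 166.] [0.463 0.281 0.02 ]
  narrow_stand_seat 0.72 [366. 233.] [ 0.595 -0.16   0.034]
  narrow_stand_seat 0.62 [321. 186.] [0.577 0.128 0.014]
  wide_stand_seat 0.9 [269. 184.] [0.44  0.149 0.025]
  coverslip_box_mid 0.59 [378. 279.] [ 0.567 -0.299  0.02 ]
  black_cube_mid 0.92 [299. 242.] [ 0.45  -0.153  0.031]
  black_cube_mid 0.54 [312. 154.] [0.596 0.29  0.04 ]
wrist cam at [0.184 0.575 0.384]
  square_foot_stand_seat 0.86 [232. 346.] [0.434 0.321 0.015]
  black_cube_mid 0.23 [234. 344.] [0.435 0.323 0.011]
```

```bash
python3 - <<'E'
from h import *
a=np.load("top0.npy",allow_pickle=True).item(); b=np.load("side0.npy",allow_pickle=True).item()
A=a["frame"][140:270,190:490]; B=b["frame"][130:330,220:420]
A=cv2.resize(A,None,fx=2.6,fy=2.6,interpolation=2); cv2.imwrite("pics/topc.png",A)
cv2.imwrite("pics/sidec.png",cv2.resize(B,None,fx=3,fy=3,interpolation=2))
# blobs above desk from both
for s in (a,b):
    X=cloud(s); m=((X[...,2]>.004)&(X[...,2]<.09)&(X[...,0]>.35)&(X[...,0]<.72)&(abs(X[...,1])<.4)).astype(np.uint8)
    n,l,st,_=cv2.connectedComponentsWithStats(m)
    for i in range(1,n):
        if st[i,4]<25: continue
        P=X[l==i]; zt=np.percentile(P[:,2],95); T=P[P[:,2]>zt-.006]
        print(st[i,:4],"top z",round(zt,3),"topc",np.round((np.percentile(T,2,0)+np.percentile(T,98,0))[:2]/2,3),"ext",np.round(np.percentile(T,98,0)-np.percentile(T,2,0),3)[:2],"all",np.round((P.min(0)+P.max(0))[:2]/2,3),np.round(np.ptp(P,0),3)[:2])
    print()
E
```

```text
[449 143  28  38] top z 0.015 topc [ 0.666 -0.36 ] ext [0.099 0.077] all [ 0.665 -0.36 ] [0.109 0.079]
[464 144  13  21] top z 0.018 topc [ 0.688 -0.382] ext [0.06  0.035] all [ 0.688 -0.382] [0.061 0.036]
[224 160  19  19] top z 0.049 topc [0.598 0.312] ext [0.038 0.038] all [0.603 0.315] [0.053 0.056]
[280 169  17  19] top z 0.018 topc [0.586 0.151] ext [0.044 0.044] all [0.584 0.15 ] [0.052 0.048]
[334 171  15  18] top z 0.061 topc [ 0.584 -0.005] ext [0.036 0.038] all [ 0.583 -0.005] [0.04  0.041]
[385 173  10  11] top z 0.056 topc [ 0.597 -0.147] ext [0.011 0.012] all [ 0.602 -0.146] [0.032 0.023]
[430 183  12  15] top z 0.026 topc [ 0.573 -0.281] ext [0.03 0.03] all [ 0.575 -0.282] [0.042 0.031]
[214 200  33  31] top z 0.023 topc [0.466 0.31 ] ext [0.058 0.057] all [0.466 0.311] [0.092 0.096]
[265 206  27  30] top z 0.03 topc [0.453 0.168] ext [0.071 0.071] all [0.457 0.168] [0.086 0.076]
[328 221  19  20] top z 0.043 topc [ 0.435 -0.002] ext [0.046 0.045] all [ 0.438 -0.002] [0.057 0.053]
[377 221  14  15] top z 0.039 topc [ 0.452 -0.134] ext [0.031 0.031] all [ 0.454 -0.133] 
[... 634 characters left out ...]
 top z 0.041 topc [ 0.433 -0.007] ext [0.046 0.045] all [ 0.433 -0.006] [0.052 0.054]
[359 222  13  24] top z 0.052 topc [ 0.597 -0.152] ext [0.014 0.014] all [ 0.596 -0.153] [0.024 0.023]
[289 232  19  22] top z 0.035 topc [ 0.45  -0.138] ext [0.032 0.034] all [ 0.45  -0.138] [0.035 0.038]
[368 268  21  20] top z 0.023 topc [ 0.571 -0.286] ext [0.03 0.03] all [ 0.571 -0.286] [0.033 0.033]
[424 280  37  37] top z 0.013 topc [ 0.666 -0.363] ext [0.101 0.071] all [ 0.666 -0.363] [0.107 0.074]
[296 287  35  27] top z 0.01 topc [ 0.437 -0.308] ext [0.057 0.059] all [ 0.438 -0.307] [0.062 0.064]
[446 291  27  21] top z 0.016 topc [ 0.688 -0.384] ext [0.063 0.03 ] all [ 0.688 -0.384] [0.064 0.032]
```

View pics/topc.png

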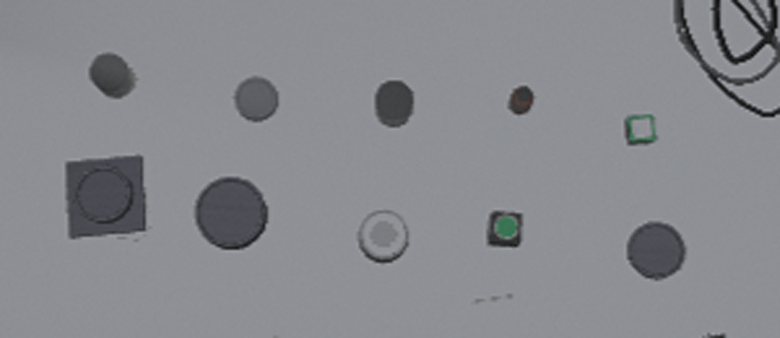

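View pics/sidec.png

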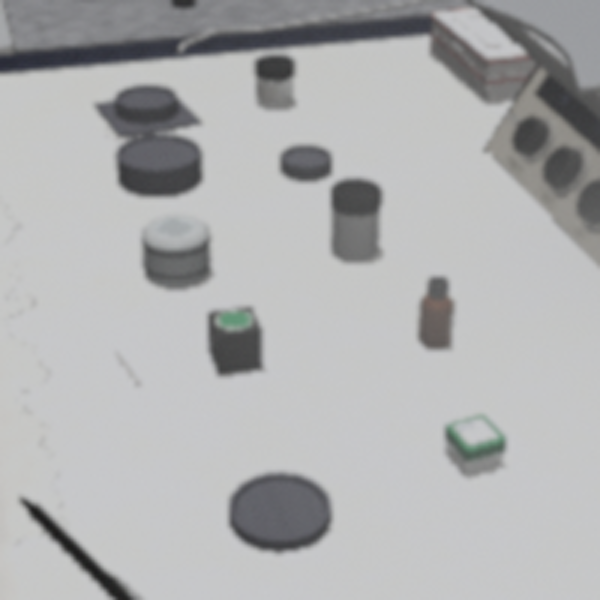

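The top view, left to right, shows the short canister and square stand, narrow and wide stands, tall canister, drum (385,235), bottle, cube (505,228), coverslip box and low stand. The side view agrees: black-lidded canisters at (275,82) and (356,215), bottle at (436,315). The two cameras' positions match to about 5 mm and the heights fit the text. I'll turn the tool to yaw 180 first.

```bash
python3 -m inch '[{"rz":-0.107},{"rz":-0.107},{"rz":-0.107},{"rz":-0.107},{"x":0}]'
python3 -m inch '[{"x":-28,"y":-20},{"x":-28,"y":-20},{"x":-28,"y":-20},{"x":-28,"y":-20},{"x":-28,"y":-20}]'
python3 -m inch '[{"x":-28,"y":-20},{"x":-28,"y":-20},{"x":-28,"y":-20},{"x":-28,"y":-20},{"x":-28,"y":-20}]'
```

```text
invalid input
invalid input
invalid input
```

```bash
python3 -m inch '[{"rx":0,"ry":0,"rz":-0.107,"x":0,"y":0,"z":0,"grip":100},{"rx":0,"ry":0,"rz":-0.107,"x":0,"y":0,"z":0,"grip":100},{"rx":0,"ry":0,"rz":-0.107,"x":0,"y":0,"z":0,"grip":100},{"rx":0,"ry":0,"rz":-0.107,"x":0,"y":0,"z":0,"grip":100},{"rx":0,"ry":0,"rz":0,"x":0,"y":0,"z":0,"grip":100}]'
```

```text
time_s: 2.07
position: [0.2484, 0.5462, 0.2227]
orientation: [180.0, 0.0, -179.7]
wrist_force: [-0.9, -0.3, 0.7]
finger_gap: 1.001
finger_force: 0.0
```

```bash

python3 -m inch '[{"rx":0,"ry":0,"rz":0,"x":-28,"y":-20,"z":0,"grip":100},{"rx":0,"ry":0,"rz":0,"x":-28,"y":-20,"z":0,"grip":100},{"rx":0,"ry":0,"rz":0,"x":-28,"y":-20,"z":0,"grip":100},{"rx":0,"ry":0,"rz":0,"x":-28,"y":-20,"z":0,"grip":100},{"rx":0,"ry":0,"rz":0,"x":-28,"y":-20,"z":0,"grip":100}]'
python3 -m inch '[{"rx":0,"ry":0,"rz":0,"x":-28,"y":-20,"z":0,"grip":100},{"rx":0,"ry":0,"rz":0,"x":-28,"y":-20,"z":0,"grip":100},{"rx":0,"ry":0,"rz":0,"x":-28,"y":-20,"z":0,"grip":100},{"rx":0,"ry":0,"rz":0,"x":-28,"y":-20,"z":0,"grip":100},{"rx":0,"ry":0,"rz":0,"x":-28,"y":-20,"z":0,"grip":100}]'
python3 -m inch '[{"rx":0,"ry":0,"rz":0,"x":-28,"y":-20,"z":10,"grip":100},{"rx":0,"ry":0,"rz":0,"x":-28,"y":-16,"z":10,"grip":100},{"rx":0,"ry":0,"rz":0,"x":-14,"y":0,"z":10,"grip":100},{"rx":0,"ry":0,"rz":0,"x":0,"y":0,"z":0,"grip":100},{"rx":0,"ry":0,"rz":0,"x":0,"y":0,"z":0,"grip":100}]'
cat >> h.py <<'E'
def wristlook(tag=None):
    s=snapshot("wrist"); X=cloud(s); p=telemetry.read_state()["position"]; print("tcp",np.round(p,4))
    if tag: cv2.imwrite(f"pics/{tag}.png",s["frame"])
    m=((X[...,2]>.004)&(X[...,2]<.09)&(X[...,0]>.3)&(X[...,0]<.75)).astype(np.uint8)
    n,l,st,_=cv2.connectedComponentsWithStats(m)
    for i in range(1,n):
        if st[i,4]<200: continue
        P=X[l==i]; zt=np.percentile(P[:,2],90); T=P[(P[:,2]>zt-.005)&(P[:,2]<zt+.006)]
        (c,r)=cv2.minEnclosingCircle((T[:,:2]*1000).astype(np.float32))
        print(st[i,:4],"top z",round(float(zt),3),"box centre",np.round((np.percentile(T,1,0)+np.percentile(T,99,0))[:2]/2,4),"ext",np.round(np.percentile(T,99,0)-np.percentile(T,1,0),3)[:2],"circle mm",np.round(c,1),round(r,1))
    return s
E
python3 - <<'E'
from h import *
wristlook("w1")
E
```

```text
time_s: 2.48
position: [0.3895, 0.4454, 0.2227]
orientation: [180.0, 0.0, 179.9]
wrist_force: [-0.4, -0.2, -0.1]
finger_gap: 0.999
finger_force: 0.0
time_s: 2.9
position: [0.5299, 0.3453, 0.2227]
orientation: [180.0, 0.0, 179.8]
wrist_force: [0.9, -0.3, 0.2]
finger_gap: 1.003
finger_force: 0.0
time_s: 3.32
position: [0.5985, 0.3102, 0.1912]
orientation: [-180.0, -0.2, 179.9]
wrist_force: [-0.3, 0.7, 0.0]
finger_gap: 1.004
finger_force: 0.0
tcp [0.5981 0.3109 0.1926]
[ 0  0 52 57] top z 0.04 box centre [0.438  0.0115] ext [0.041 0.025] circle mm [437.7   6.2] 24.3
[136   0  85  84] top z 0.027 box centre [0.4506 0.1672] ext [0.072 0.073] circle mm [450.  166.3] 39.3
[271  10  87  95] top z 0.021 box centre [0.463 0.309] ext [0.058 0.058] circle mm [462.9 308.9] 31.6
[432 112  54 138] top z 0.014 box centre [0.5641 0.4742] ext [0.084 0.065] circle mm [567.9 474.9] 57.9
[558 135  82  35] top z 0.082 box centre [0.5608 0.6014] ext [0.021 0.01 ] circle mm [560.6 605.8] 10.9
[159 147  45  42] top z 0.015 box centre [0.5827 0.1496] ext [0.045 0.046] circle mm [582.9 149. ] 24.6
[  0 149  71  43] top z 0.057 box centre [ 0.5796 -0.0016] ext [0.039 0.032] circle mm [579.8  -5.1] 21.1
[299 162  38  41] top z 0.046 box centre [0.5954 0.3112] ext [0.039 0.038] circle mm [595.8 311. ] 20.9
```

View pics/w1.png

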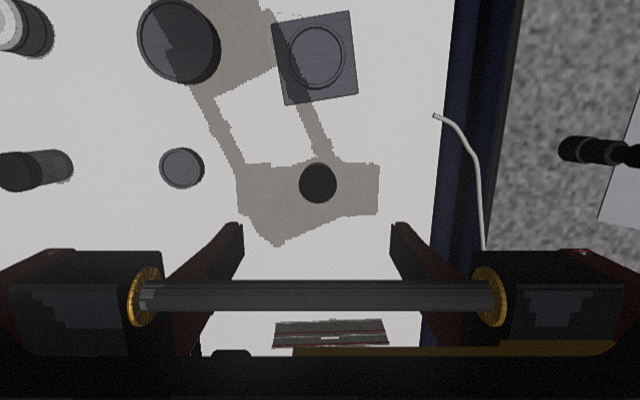

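Wrist view: the short canister is at (318,183) between the fingers, with the square stand at (315,58), wide stand at (180,40) and narrow stand at (182,167). It is within 2 mm in x. Descending and gripping.

```bash

python3 -m inch '[{"rx":0,"ry":0,"rz":0,"x":2,"y":0,"z":30,"grip":100},{"rx":0,"ry":0,"rz":0,"x":0,"y":0,"z":30,"grip":100},{"rx":0,"ry":0,"rz":0,"x":0,"y":0,"z":30,"grip":100},{"rx":0,"ry":0,"rz":0,"x":0,"y":0,"z":30,"grip":100},{"rx":0,"ry":0,"rz":0,"x":0,"y":0,"z":25,"grip":100}]'
python3 -m inch '[{"rx":0,"ry":0,"rz":0,"x":0,"y":0,"z":20,"grip":100},{"rx":0,"ry":0,"rz":0,"x":0,"y":0,"z":10,"grip":100},{"rx":0,"ry":0,"rz":0,"x":0,"y":0,"z":5,"grip":100},{"rx":0,"ry":0,"rz":0,"x":0,"y":0,"z":0,"grip":100},{"rx":0,"ry":0,"rz":0,"x":0,"y":0,"z":0,"grip":60}]'
python3 -m inch '[{"rx":0,"ry":0,"rz":0,"x":0,"y":0,"z":0,"grip":40},{"rx":0,"ry":0,"rz":0,"x":0,"y":0,"z":0,"grip":30},{"rx":0,"ry":0,"rz":0,"x":0,"y":0,"z":0,"grip":30},{"rx":0,"ry":0,"rz":0,"x":0,"y":0,"z":0,"grip":30},{"rx":0,"ry":0,"rz":0,"x":0,"y":0,"z":0,"grip":30}]'
```

```text
time_s: 3.78
position: [0.5952, 0.3119, 0.0472]
orientation: [180.0, 0.0, -179.9]
wrist_force: [-0.5, 0.2, -0.3]
finger_gap: 1.0
finger_force: 0.0
time_s: 4.2
position: [0.5972, 0.3114, 0.0147]
orientation: [179.9, 0.1, -179.9]
wrist_force: [-0.7, 0.1, 0.9]
finger_gap: 0.958
finger_force: 0.0
time_s: 4.62
position: [0.5969, 0.3106, 0.013]
orientation: [180.0, 0.0, -179.9]
wrist_force: [0.5, -0.1, 0.5]
finger_gap: 0.582
finger_force: 0.0
```

```bash

python3 -m inch '[{"rx":0,"ry":0,"rz":0,"x":0,"y":0,"z":0,"grip":20},{"rx":0,"ry":0,"rz":0,"x":0,"y":0,"z":0,"grip":20},{"rx":0,"ry":0,"rz":0,"x":0,"y":0,"z":0,"grip":20},{"rx":0,"ry":0,"rz":0,"x":0,"y":0,"z":0,"grip":20},{"rx":0,"ry":0,"rz":0,"x":0,"y":0,"z":0,"grip":20}]'
python3 -m inch '[{"rx":0,"ry":0,"rz":0,"x":0,"y":0,"z":-8,"grip":20},{"rx":0,"ry":0,"rz":0,"x":0,"y":0,"z":-16,"grip":20},{"rx":0,"ry":0,"rz":0,"x":0,"y":0,"z":-20,"grip":20},{"rx":0,"ry":0,"rz":0,"x":0,"y":0,"z":-16,"grip":20},{"rx":0,"ry":0,"rz":0,"x":0,"y":0,"z":0,"grip":20}]'
```

```text
time_s: 5.03
position: [0.5967, 0.3106, 0.0127]
orientation: [180.0, 0.0, -179.9]
wrist_force: [0.1, 0.3, 0.2]
finger_gap: 0.475
finger_force: 30.0
time_s: 5.45
position: [0.5984, 0.3114, 0.0777]
orientation: [179.8, 0.4, -179.9]
wrist_force: [0.5, -0.2, -0.4]
finger_gap: 0.472
finger_force: 30.0
```

Gripped on the 42 mm lid and lifted. Carrying it over the square stand and lowering.

```bash

python3 -m inch '[{"rx":0,"ry":0,"rz":0,"x":20,"y":-2,"z":0,"grip":20},{"rx":0,"ry":0,"rz":0,"x":35,"y":0,"z":0,"grip":20},{"rx":0,"ry":0,"rz":0,"x":35,"y":0,"z":0,"grip":20},{"rx":0,"ry":0,"rz":0,"x":30,"y":0,"z":0,"grip":20},{"rx":0,"ry":0,"rz":0,"x":14,"y":0,"z":0,"grip":20}]'
python3 -m inch '[{"rx":0,"ry":0,"rz":0,"x":0,"y":0,"z":10,"grip":20},{"rx":0,"ry":0,"rz":0,"x":0,"y":0,"z":12,"grip":20},{"rx":0,"ry":0,"rz":0,"x":0,"y":0,"z":8,"grip":20},{"rx":0,"ry":0,"rz":0,"x":0,"y":0,"z":4,"grip":20},{"rx":0,"ry":0,"rz":0,"x":0,"y":0,"z":3,"grip":20}]'
python3 -m inch '[{"rx":0,"ry":0,"rz":0,"x":0,"y":0,"z":2,"grip":20},{"rx":0,"ry":0,"rz":0,"x":0,"y":0,"z":1,"grip":20},{"rx":0,"ry":0,"rz":0,"x":0,"y":0,"z":1,"grip":20},{"rx":0,"ry":0,"rz":0,"x":0,"y":0,"z":0,"grip":20},{"rx":0,"ry":0,"rz":0,"x":0,"y":0,"z":0,"grip":20}]'
```

```text
time_s: 5.87
position: [0.4592, 0.3082, 0.0713]
orientation: [-180.0, -0.2, -179.9]
wrist_force: [-1.1, -0.0, -1.3]
finger_gap: 0.469
finger_force: 30.0
time_s: 6.28
position: [0.4628, 0.3078, 0.0335]
orientation: [-179.9, -0.1, -180.0]
wrist_force: [-0.9, 0.1, -1.5]
finger_gap: 0.471
finger_force: 30.0
time_s: 6.7
position: [0.4629, 0.3086, 0.032]
orientation: [180.0, 0.0, -179.9]
wrist_force: [0.7, 0.8, -0.9]
finger_gap: 0.467
finger_force: 30.0
```

```bash

python3 -m inch '[{"rx":0,"ry":0,"rz":0,"x":0,"y":0,"z":0.7,"grip":20},{"rx":0,"ry":0,"rz":0,"x":0,"y":0,"z":0,"grip":20},{"rx":0,"ry":0,"rz":0,"x":0,"y":0,"z":0.5,"grip":20},{"rx":0,"ry":0,"rz":0,"x":0,"y":0,"z":0,"grip":20},{"rx":0,"ry":0,"rz":0,"x":0,"y":0,"z":0,"grip":20}]'
python3 - <<'E'
from h import *
s=snapshot("side"); X=cloud(s)
cv2.imwrite("pics/s1.png",cv2.resize(s["frame"][100:220,200:360],None,fx=5,fy=5,interpolation=2))
print(telemetry.read_state()["wrist_force"],telemetry.read_state()["position"])
E
```

```text
time_s: 7.12
position: [0.4628, 0.3085, 0.0307]
orientation: [180.0, 0.0, -179.9]
wrist_force: [-0.3, -0.6, -0.9]
finger_gap: 0.47
finger_force: 30.0
[0.36949591 0.91169317 0.72605741] [0.46279242 0.30854701 0.03068124]
```

View pics/s1.png

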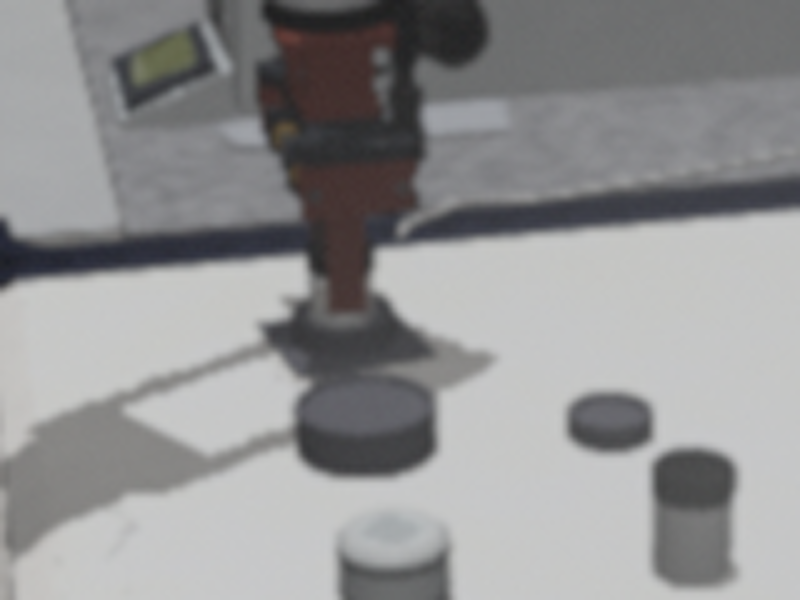

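The side view shows the canister in the square stand's recess (345,318), with the fingertips above the rim. Releasing, rising and going over the lens drum.

```bash

python3 -m inch '[{"rx":0,"ry":0,"rz":0,"x":0,"y":0,"z":0,"grip":60},{"rx":0,"ry":0,"rz":0,"x":0,"y":0,"z":0,"grip":80},{"rx":0,"ry":0,"rz":0,"x":0,"y":0,"z":0,"grip":100},{"rx":0,"ry":0,"rz":0,"x":0,"y":0,"z":0,"grip":100},{"rx":0,"ry":0,"rz":0,"x":0,"y":0,"z":0,"grip":100}]'
python3 -m inch '[{"rx":0,"ry":0,"rz":0,"x":0,"y":0,"z":-10,"grip":100},{"rx":0,"ry":0,"rz":0,"x":0,"y":0,"z":-30,"grip":100},{"rx":0,"ry":0,"rz":0,"x":0,"y":0,"z":-40,"grip":100},{"rx":0,"ry":0,"rz":0,"x":0,"y":0,"z":-40,"grip":100},{"rx":0,"ry":0,"rz":0,"x":0,"y":0,"z":-40,"grip":100}]'
python3 -m inch '[{"rx":0,"ry":0,"rz":0,"x":6,"y":-32,"z":0,"grip":100},{"rx":0,"ry":0,"rz":0,"x":6,"y":-32,"z":0,"grip":100},{"rx":0,"ry":0,"rz":0,"x":6,"y":-32,"z":0,"grip":100},{"rx":0,"ry":0,"rz":0,"x":6,"y":-32,"z":0,"grip":100},{"rx":0,"ry":0,"rz":0,"x":6,"y":-32,"z":0,"grip":100}]'
python3 -m inch '[{"rx":0,"ry":0,"rz":0,"x":0,"y":-32,"z":0,"grip":100},{"rx":0,"ry":0,"rz":0,"x":0,"y":-32,"z":0,"grip":100},{"rx":0,"ry":0,"rz":0,"x":0,"y":-32,"z":0,"grip":100},{"rx":0,"ry":0,"rz":0,"x":0,"y":-32,"z":0,"grip":100},{"rx":0,"ry":0,"rz":0,"x":0,"y":-24,"z":0,"grip":100}]'
python3 -m inch '[{"rx":0,"ry":0,"rz":0,"x":0,"y":0,"z":0,"grip":100},{"rx":0,"ry":0,"rz":0,"x":0,"y":0,"z":0,"grip":100},{"rx":0,"ry":0,"rz":0,"x":0,"y":0,"z":0,"grip":100},{"rx":0,"ry":0,"rz":0,"x":0,"y":0,"z":0,"grip":100},{"rx":0,"ry":0,"rz":0,"x":0,"y":0,"z":0,"grip":100}]'
python3 - <<'E'
from h import *
wristlook("w2")
E
```

```text
time_s: 7.58
position: [0.4627, 0.3085, 0.0305]
orientation: [180.0, 0.0, -179.9]
wrist_force: [0.4, 0.1, -0.4]
finger_gap: 0.808
finger_force: 0.0
time_s: 8.0
position: [0.4623, 0.3082, 0.1929]
orientation: [180.0, 0.0, -179.9]
wrist_force: [0.9, 0.6, -0.9]
finger_gap: 0.996
finger_force: 0.0
time_s: 8.42
position: [0.4323, 0.1472, 0.1914]
orientation: [180.0, 0.1, -179.9]
wrist_force: [0.3, -0.4, -0.0]
finger_gap: 1.002
finger_force: 0.0
time_s: 8.83
position: [0.4327, -0.0057, 0.1916]
orientation: [-180.0, 0.1, -180.0]
wrist_force: [0.1, -0.1, 0.2]
finger_gap: 0.998
finger_force: 0.0
time_s: 9.25
position: [0.4331, -0.0025, 0.1906]
orientation: [180.0, 0.0, -179.8]
wrist_force: [0.2, 0.1, -0.5]
finger_gap: 1.0
finger_force: 0.0
tcp [ 0.4331 -0.0026  0.1905]
[ 0 59 73 46] top z 0.009 box centre [ 0.3222 -0.317 ] ext [0.043 0.086] circle mm [ 323.7 -316.6] 51.5
[ 38 156  57  51] top z 0.009 box centre [ 0.4358 -0.3047] ext [0.059 0.059] circle mm [ 436.2 -305.3] 32.2
[292 157  48  51] top z 0.04 box centre [ 0.4323 -0.0035] ext [0.05 0.05] circle mm [432.4  -3.3] 26.9
[422 162  74  67] top z 0.027 box centre [0.4491 0.1652] ext [0.072 0.074] circle mm [449.6 165.9] 39.0
[532 166 101  73] top z 0.063 box centre [0.4618 0.3072] ext [0.039 0.04 ] circle mm [462.5 308.3] 22.0
[184 178  39  34] top z 0.034 box centre [ 0.4482 -0.1354] ext [0.032 0.033] circle mm [ 448.4 -135.5] 22.5
[296 311  35  15] top z 0.058 box centre [ 0.5893 -0.0065] ext [0.02  0.038] circle mm [582.7  -6.2] 20.2
```

View pics/w2.png

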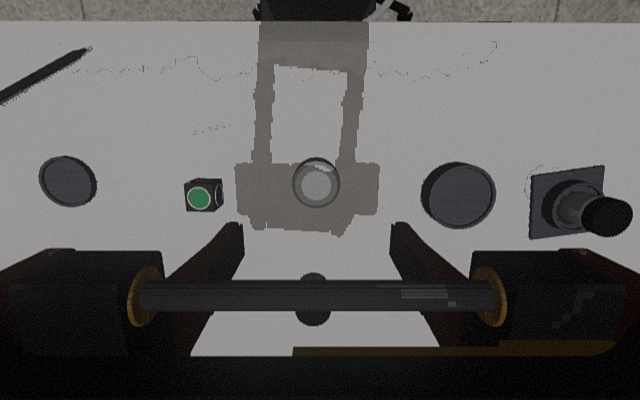

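The drum is at (316,182), centred between the fingers. The short canister stands upright in the square stand (600,215) with its top at 63 mm, as it should be. Gripping the drum.

```bash

python3 -m inch '[{"rx":0,"ry":0,"rz":0,"x":1,"y":-1,"z":30,"grip":85},{"rx":0,"ry":0,"rz":0,"x":0,"y":0,"z":30,"grip":85},{"rx":0,"ry":0,"rz":0,"x":0,"y":0,"z":30,"grip":85},{"rx":0,"ry":0,"rz":0,"x":0,"y":0,"z":30,"grip":85},{"rx":0,"ry":0,"rz":0,"x":0,"y":0,"z":25,"grip":85}]'
python3 -m inch '[{"rx":0,"ry":0,"rz":0,"x":0,"y":0,"z":20,"grip":85},{"rx":0,"ry":0,"rz":0,"x":0,"y":0,"z":11,"grip":85},{"rx":0,"ry":0,"rz":0,"x":0,"y":0,"z":5,"grip":85},{"rx":0,"ry":0,"rz":0,"x":0,"y":0,"z":0,"grip":70},{"rx":0,"ry":0,"rz":0,"x":0,"y":0,"z":0,"grip":40}]'
python3 -m inch '[{"rx":0,"ry":0,"rz":0,"x":0,"y":0,"z":0,"grip":30},{"rx":0,"ry":0,"rz":0,"x":0,"y":0,"z":0,"grip":30},{"rx":0,"ry":0,"rz":0,"x":0,"y":0,"z":0,"grip":30},{"rx":0,"ry":0,"rz":0,"x":0,"y":0,"z":0,"grip":30},{"rx":0,"ry":0,"rz":0,"x":0,"y":0,"z":0,"grip":30}]'
```

```text
time_s: 9.72
position: [0.4313, -0.0038, 0.0432]
orientation: [180.0, -0.1, -179.8]
wrist_force: [0.4, 0.7, -0.4]
finger_gap: 0.851
finger_force: 0.0
time_s: 10.13
position: [0.4327, -0.0044, 0.0106]
orientation: [-180.0, 0.1, -179.9]
wrist_force: [0.1, -0.4, 1.0]
finger_gap: 0.735
finger_force: 0.0
time_s: 10.55
position: [0.4331, -0.0044, 0.0111]
orientation: [180.0, 0.2, -179.9]
wrist_force: [-0.1, 1.4, 5.8]
finger_gap: 0.603
finger_force: 30.0
```

```bash

python3 -m inch '[{"rx":0,"ry":0,"rz":0,"x":0,"y":0,"z":-8,"grip":30},{"rx":0,"ry":0,"rz":0,"x":0,"y":0,"z":-16,"grip":30},{"rx":0,"ry":0,"rz":0,"x":0,"y":0,"z":-20,"grip":30},{"rx":0,"ry":0,"rz":0,"x":0,"y":0,"z":-16,"grip":30},{"rx":0,"ry":0,"rz":0,"x":0,"y":0,"z":0,"grip":30}]'
python3 -m inch '[{"rx":0,"ry":0,"rz":0,"x":0,"y":0,"z":0,"grip":30},{"rx":0,"ry":0,"rz":0,"x":0,"y":0,"z":0,"grip":30},{"rx":0,"ry":0,"rz":0,"x":0,"y":0,"z":0,"grip":30},{"rx":0,"ry":0,"rz":0,"x":0,"y":0,"z":0,"grip":30},{"rx":0,"ry":0,"rz":0,"x":0,"y":0,"z":0,"grip":30}]'
python3 - <<'E'
from h import *
s=wristlook("w3"); cv2.imwrite("pics/w3.png",s["frame"][100:320,140:500])
E
```

```text
time_s: 10.97
position: [0.4336, -0.0049, 0.073]
orientation: [-180.0, 0.3, -179.9]
wrist_force: [0.3, -0.4, -1.6]
finger_gap: 0.6
finger_force: 30.0
time_s: 11.38
position: [0.4315, -0.0046, 0.0684]
orientation: [180.0, -0.1, -179.9]
wrist_force: [-0.9, 0.6, -2.3]
finger_gap: 0.605
finger_force: 30.0
tcp [ 0.4316 -0.0046  0.0686]
[476 185 121  94] top z 0.026 box centre [0.4454 0.165 ] ext [0.067 0.074] circle mm [448.1 166. ] 39.6
[249 194 136  55] top z 0.089 box centre [ 0.4145 -0.0044] ext [0.021 0.07 ] circle mm [419.   -4.4] 35.3
[112 209  68  52] top z 0.034 box centre [ 0.4456 -0.1354] ext [0.027 0.033] circle mm [ 446.5 -135.6] 21.4
```

View pics/w3.png

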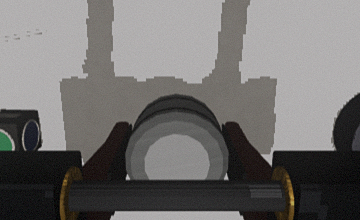

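Drum is held level and centred at (175,155) of the crop. Carrying it to the wide stand.

```bash

python3 -m inch '[{"rx":0,"ry":0,"rz":0,"x":-4,"y":20,"z":0,"grip":30},{"rx":0,"ry":0,"rz":0,"x":-4,"y":30,"z":0,"grip":30},{"rx":0,"ry":0,"rz":0,"x":-4,"y":32,"z":0,"grip":30},{"rx":0,"ry":0,"rz":0,"x":-3,"y":32,"z":0,"grip":30},{"rx":0,"ry":0,"rz":0,"x":-3,"y":30,"z":0,"grip":30}]'
python3 -m inch '[{"rx":0,"ry":0,"rz":0,"x":0,"y":20,"z":0,"grip":30},{"rx":0,"ry":0,"rz":0,"x":0,"y":6.5,"z":5,"grip":30},{"rx":0,"ry":0,"rz":0,"x":0,"y":0,"z":10,"grip":30},{"rx":0,"ry":0,"rz":0,"x":0,"y":0,"z":10,"grip":30},{"rx":0,"ry":0,"rz":0,"x":0,"y":0,"z":5,"grip":30}]'
python3 -m inch '[{"rx":0,"ry":0,"rz":0,"x":0,"y":0,"z":2,"grip":30},{"rx":0,"ry":0,"rz":0,"x":0,"y":0,"z":1,"grip":30},{"rx":0,"ry":0,"rz":0,"x":0,"y":0,"z":0,"grip":30},{"rx":0,"ry":0,"rz":0,"x":0,"y":0,"z":0,"grip":30},{"rx":0,"ry":0,"rz":0,"x":0,"y":0,"z":0,"grip":30}]'
```

```text
time_s: 11.85
position: [0.4497, 0.141, 0.0692]
orientation: [180.0, -0.0, -179.9]
wrist_force: [0.0, -0.2, -2.6]
finger_gap: 0.604
finger_force: 30.0
time_s: 12.27
position: [0.4488, 0.1645, 0.0368]
orientation: [-179.9, -0.2, -180.0]
wrist_force: [0.5, 1.2, -3.0]
finger_gap: 0.602
finger_force: 30.0
time_s: 12.68
position: [0.4502, 0.1657, 0.037]
orientation: [180.0, 0.1, -180.0]
wrist_force: [-0.1, 0.7, -3.5]
finger_gap: 0.608
finger_force: 30.0
```

```bash

python3 -m inch '[{"rx":0,"ry":0,"rz":0,"x":0,"y":0,"z":1,"grip":30},{"rx":0,"ry":0,"rz":0,"x":0,"y":0,"z":0.6,"grip":30},{"rx":0,"ry":0,"rz":0,"x":0,"y":0,"z":0,"grip":30},{"rx":0,"ry":0,"rz":0,"x":0,"y":0,"z":0,"grip":30},{"rx":0,"ry":0,"rz":0,"x":0,"y":0,"z":0,"grip":30}]'
python3 -m inch '[{"rx":0,"ry":0,"rz":0,"x":0,"y":0,"z":0.6,"grip":30},{"rx":0,"ry":0,"rz":0,"x":0,"y":0,"z":0,"grip":30},{"rx":0,"ry":0,"rz":0,"x":0,"y":0,"z":0,"grip":30},{"rx":0,"ry":0,"rz":0,"x":0,"y":0,"z":0,"grip":30},{"rx":0,"ry":0,"rz":0,"x":0,"y":0,"z":0,"grip":30}]'
```

```text
time_s: 13.1
position: [0.45, 0.1659, 0.0351]
orientation: [-180.0, 0.0, -179.9]
wrist_force: [-0.5, -0.4, -0.0]
finger_gap: 0.602
finger_force: 30.0
time_s: 13.52
position: [0.4501, 0.166, 0.0351]
orientation: [180.0, 0.0, -179.9]
wrist_force: [-2.7, -1.7, 6.2]
finger_gap: 0.603
finger_force: 30.0
```

Force rose to 6 N at the expected height, so the drum is seated. Releasing and heading for the tall canister.

```bash

python3 -m inch '[{"rx":0,"ry":0,"rz":0,"x":0,"y":0,"z":0,"grip":70},{"rx":0,"ry":0,"rz":0,"x":0,"y":0,"z":0,"grip":90},{"rx":0,"ry":0,"rz":0,"x":0,"y":0,"z":0,"grip":100},{"rx":0,"ry":0,"rz":0,"x":0,"y":0,"z":0,"grip":100},{"rx":0,"ry":0,"rz":0,"x":0,"y":0,"z":0,"grip":100}]'
python3 -m inch '[{"rx":0,"ry":0,"rz":0,"x":0,"y":0,"z":-10,"grip":100},{"rx":0,"ry":0,"rz":0,"x":0,"y":0,"z":-30,"grip":100},{"rx":0,"ry":0,"rz":0,"x":0,"y":0,"z":-40,"grip":100},{"rx":0,"ry":0,"rz":0,"x":0,"y":0,"z":-40,"grip":100},{"rx":0,"ry":0,"rz":0,"x":0,"y":0,"z":-36,"grip":100}]'
python3 -m inch '[{"rx":0,"ry":0,"rz":0,"x":-22,"y":-29,"z":0,"grip":100},{"rx":0,"ry":0,"rz":0,"x":-22,"y":-29,"z":0,"grip":100},{"rx":0,"ry":0,"rz":0,"x":-22,"y":-29,"z":0,"grip":100},{"rx":0,"ry":0,"rz":0,"x":-22,"y":-29,"z":0,"grip":100},{"rx":0,"ry":0,"rz":0,"x":-22,"y":-29,"z":0,"grip":100}]'
python3 -m inch '[{"rx":0,"ry":0,"rz":0,"x":-20,"y":-27,"z":0,"grip":100},{"rx":0,"ry":0,"rz":0,"x":0,"y":0,"z":0,"grip":100},{"rx":0,"ry":0,"rz":0,"x":0,"y":0,"z":0,"grip":100},{"rx":0,"ry":0,"rz":0,"x":0,"y":0,"z":0,"grip":100},{"rx":0,"ry":0,"rz":0,"x":0,"y":0,"z":0,"grip":100}]'
python3 - <<'E'
from h import *
wristlook("w4")
E
```

```text
time_s: 13.93
position: [0.4498, 0.166, 0.034]
orientation: [-180.0, -0.0, -179.9]
wrist_force: [0.1, -0.6, -0.2]
finger_gap: 0.953
finger_force: 0.0
time_s: 14.35
position: [0.4497, 0.1659, 0.1934]
orientation: [180.0, 0.1, -179.9]
wrist_force: [1.0, 0.1, 0.2]
finger_gap: 1.003
finger_force: 0.0
time_s: 14.77
position: [0.5609, 0.0196, 0.1913]
orientation: [180.0, 0.1, -179.9]
wrist_force: [0.6, 0.9, 0.0]
finger_gap: 0.999
finger_force: 0.0
time_s: 15.18
position: [0.5797, -0.0049, 0.1909]
orientation: [180.0, 0.0, -179.9]
wrist_force: [0.8, 0.3, -0.6]
finger_gap: 0.998
finger_force: 0.0
tcp [ 0.5796 -0.0047  0.1909]
[ 7 16 65 65] top z 0.009 box centre [ 0.4367 -0.3045] ext [0.059 0.06 ] circle mm [ 436.9 -305.4] 32.1
[436  18  97  83] top z 0.064 box centre [0.45   0.1649] ext [0.05  0.049] circle mm [450.  165.8] 27.4
[557  30  83  92] top z 0.054 box centre [0.464 0.296] ext [0.038 0.018] circle mm [463.2 304. ] 20.1
[169  39  46  40] top z 0.034 box centre [ 0.4488 -0.1354] ext [0.033 0.033] circle mm [ 448.9 -135.9] 22.6
[ 59 159  42  29] top z 0.022 box centre [ 0.5701 -0.2831] ext [0.03  0.031] circle mm [ 570.2 -284.1] 20.3
[423 162  44  42] top z 0.015 box centre [0.5825 0.1481] ext [0.046 0.046] circle mm [582.8 148.5] 24.6
[295 164  40  45] top z 0.058 box centre [ 0.5794 -0.0067] ext [0.039 0.039] circle mm [579.9  -6.3] 21.1
[176 182  34  27] top z 0.051 box centre [ 0.5951 -0.1484] ext [0.015 0.014] circle mm [ 595.2 -149. ] 7.9
[  0 202  60  46] top z 0.012 box centre [ 0.6413 -0.367 ] ext [0.053 0.059] circle mm [ 640.6 -365.5] 41.1
[  0 237  33  22] top z 0.015 box centre [ 0.667  -0.3878] ext [0.025 0.03 ] circle mm [ 668.4 -386.4] 18.1
```

View pics/w4.png

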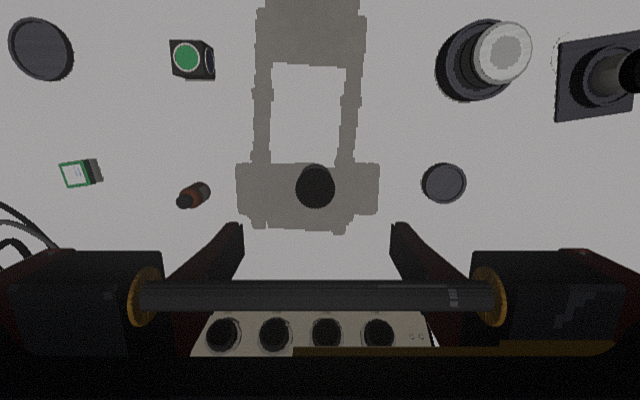

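Drum is in the wide stand, top at 64 mm. The tall canister is at (315,187), 1.7 mm off in y; the bottle is at (193,195). Gripping the tall canister near its lid.

```bash

python3 -m inch '[{"rx":0,"ry":0,"rz":0,"x":0,"y":-1.5,"z":30,"grip":75},{"rx":0,"ry":0,"rz":0,"x":0,"y":0,"z":30,"grip":75},{"rx":0,"ry":0,"rz":0,"x":0,"y":0,"z":30,"grip":75},{"rx":0,"ry":0,"rz":0,"x":0,"y":0,"z":25,"grip":75},{"rx":0,"ry":0,"rz":0,"x":0,"y":0,"z":22,"grip":75}]'
python3 -m inch '[{"rx":0,"ry":0,"rz":0,"x":0,"y":0,"z":15,"grip":75},{"rx":0,"ry":0,"rz":0,"x":0,"y":0,"z":9,"grip":75},{"rx":0,"ry":0,"rz":0,"x":0,"y":0,"z":5,"grip":75},{"rx":0,"ry":0,"rz":0,"x":0,"y":0,"z":0,"grip":60},{"rx":0,"ry":0,"rz":0,"x":0,"y":0,"z":0,"grip":30}]'
python3 -m inch '[{"rx":0,"ry":0,"rz":0,"x":0,"y":0,"z":0,"grip":20},{"rx":0,"ry":0,"rz":0,"x":0,"y":0,"z":0,"grip":20},{"rx":0,"ry":0,"rz":0,"x":0,"y":0,"z":0,"grip":20},{"rx":0,"ry":0,"rz":0,"x":0,"y":0,"z":0,"grip":20},{"rx":0,"ry":0,"rz":0,"x":0,"y":0,"z":0,"grip":20}]'
python3 -m inch '[{"rx":0,"ry":0,"rz":0,"x":0,"y":0,"z":0,"grip":20},{"rx":0,"ry":0,"rz":0,"x":0,"y":0,"z":0,"grip":20},{"rx":0,"ry":0,"rz":0,"x":0,"y":0,"z":0,"grip":20},{"rx":0,"ry":0,"rz":0,"x":0,"y":0,"z":0,"grip":20},{"rx":0,"ry":0,"rz":0,"x":0,"y":0,"z":0,"grip":20}]'
```

```text
time_s: 15.65
position: [0.579, -0.0061, 0.0517]
orientation: [180.0, -0.1, -179.8]
wrist_force: [-0.8, -0.3, -0.3]
finger_gap: 0.749
finger_force: 0.0
time_s: 16.07
position: [0.5805, -0.0071, 0.0254]
orientation: [-180.0, 0.1, -179.9]
wrist_force: [0.7, 0.4, 0.4]
finger_gap: 0.635
finger_force: 0.0
time_s: 16.48
position: [0.5809, -0.0073, 0.0257]
orientation: [180.0, 0.1, -179.9]
wrist_force: [0.4, 0.6, 6.9]
finger_gap: 0.474
finger_force: 30.0
time_s: 16.9
position: [0.5809, -0.0074, 0.0257]
orientation: [180.0, 0.1, -179.9]
wrist_force: [0.1, 2.0, 6.3]
finger_gap: 0.468
finger_force: 30.0
```

```bash

python3 -m inch '[{"rx":0,"ry":0,"rz":0,"x":0,"y":0,"z":-8,"grip":20},{"rx":0,"ry":0,"rz":0,"x":0,"y":0,"z":-16,"grip":20},{"rx":0,"ry":0,"rz":0,"x":0,"y":0,"z":-20,"grip":20},{"rx":0,"ry":0,"rz":0,"x":0,"y":0,"z":-18,"grip":20},{"rx":0,"ry":0,"rz":0,"x":0,"y":0,"z":-8,"grip":20}]'
python3 -m inch '[{"rx":0,"ry":0,"rz":0,"x":8,"y":-16,"z":0,"grip":20},{"rx":0,"ry":0,"rz":0,"x":15,"y":-31,"z":0,"grip":20},{"rx":0,"ry":0,"rz":0,"x":16,"y":-33,"z":0,"grip":20},{"rx":0,"ry":0,"rz":0,"x":16,"y":-33,"z":0,"grip":20},{"rx":0,"ry":0,"rz":0,"x":16,"y":-33,"z":0,"grip":20}]'
python3 -m inch '[{"rx":0,"ry":0,"rz":0,"x":16,"y":-33,"z":0,"grip":20},{"rx":0,"ry":0,"rz":0,"x":16,"y":-33,"z":0,"grip":20},{"rx":0,"ry":0,"rz":0,"x":16,"y":-33,"z":0,"grip":20},{"rx":0,"ry":0,"rz":0,"x":15,"y":-33,"z":0,"grip":20},{"rx":0,"ry":0,"rz":0,"x":10,"y":-20,"z":0,"grip":20}]'
python3 -m inch '[{"rx":0,"ry":0,"rz":0,"x":0,"y":0,"z":10,"grip":20},{"rx":0,"ry":0,"rz":0,"x":0,"y":0,"z":10,"grip":20},{"rx":0,"ry":0,"rz":0,"x":0,"y":0,"z":10,"grip":20},{"rx":0,"ry":0,"rz":0,"x":0,"y":0,"z":0,"grip":20},{"rx":0,"ry":0,"rz":0,"x":0,"y":0,"z":0,"grip":20}]'
python3 - <<'E'
from h import *
s=wristlook(); t=snapshot("side")
cv2.imwrite("pics/w5.png",np.hstack([cv2.resize(s["frame"][120:300,200:440],(480,360)),cv2.resize(t["frame"][200:320,260:365],(315,360))]))
E
```

```text
time_s: 17.32
position: [0.5808, -0.0076, 0.0969]
orientation: [-180.0, 0.2, -179.9]
wrist_force: [0.8, 0.8, -0.2]
finger_gap: 0.474
finger_force: 30.0
time_s: 17.73
position: [0.5079, -0.1545, 0.0935]
orientation: [180.0, -0.1, -179.9]
wrist_force: [0.7, -0.2, -1.1]
finger_gap: 0.471
finger_force: 30.0
time_s: 18.15
position: [0.4342, -0.3083, 0.0936]
orientation: [-180.0, -0.1, 179.9]
wrist_force: [-0.6, -0.1, -1.8]
finger_gap: 0.471
finger_force: 30.0
time_s: 18.57
position: [0.4362, -0.304, 0.0626]
orientation: [179.9, -0.1, -179.8]
wrist_force: [0.0, 0.7, -1.6]
finger_gap: 0.472
finger_force: 30.0
tcp [ 0.4367 -0.3044  0.0636]
[208  17 160  79] top z 0.009 box centre [ 0.3238 -0.3265] ext [0.046 0.103] circle mm [ 323.6 -325.3] 60.0
[257 173 119  81] top z 0.085 box centre [ 0.4225 -0.3039] ext [0.016 0.058] circle mm [ 423.9 -303.9] 29.7
[501 206  80  57] top z 0.034 box centre [ 0.4483 -0.1368] ext [0.032 0.033] circle mm [ 448.5 -136.6] 22.8
```

View pics/w5.png

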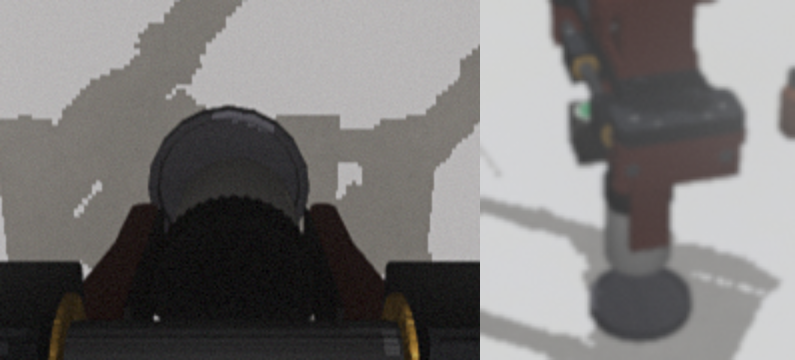

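The canister hangs centred over the low stand, at (230,190) in the wrist crop and (640,290) in the side crop. Lowering.

```bash

python3 -m inch '[{"rx":0,"ry":0,"rz":0,"x":0,"y":0,"z":12,"grip":20},{"rx":0,"ry":0,"rz":0,"x":0,"y":0,"z":9,"grip":20},{"rx":0,"ry":0,"rz":0,"x":0,"y":0,"z":5,"grip":20},{"rx":0,"ry":0,"rz":0,"x":0,"y":0,"z":2,"grip":20},{"rx":0,"ry":0,"rz":0,"x":0,"y":0,"z":1,"grip":20}]'
python3 -m inch '[{"rx":0,"ry":0,"rz":0,"x":0,"y":0,"z":1,"grip":20},{"rx":0,"ry":0,"rz":0,"x":0,"y":0,"z":0,"grip":20},{"rx":0,"ry":0,"rz":0,"x":0,"y":0,"z":0,"grip":20},{"rx":0,"ry":0,"rz":0,"x":0,"y":0,"z":0,"grip":20},{"rx":0,"ry":0,"rz":0,"x":0,"y":0,"z":0,"grip":20}]'
python3 -m inch '[{"rx":0,"ry":0,"rz":0,"x":0,"y":0,"z":0.7,"grip":20},{"rx":0,"ry":0,"rz":0,"x":0,"y":0,"z":0,"grip":20},{"rx":0,"ry":0,"rz":0,"x":0,"y":0,"z":0,"grip":20},{"rx":0,"ry":0,"rz":0,"x":0,"y":0,"z":0,"grip":20},{"rx":0,"ry":0,"rz":0,"x":0,"y":0,"z":0,"grip":20}]'
```

```text
time_s: 19.08
position: [0.436, -0.3052, 0.0342]
orientation: [179.9, -0.1, -179.9]
wrist_force: [-0.3, -0.3, -1.8]
finger_gap: 0.471
finger_force: 30.0
time_s: 19.5
position: [0.4366, -0.3057, 0.0346]
orientation: [-180.0, 0.0, -179.9]
wrist_force: [1.1, -0.5, -1.1]
finger_gap: 0.47
finger_force: 30.0
time_s: 19.92
position: [0.4364, -0.3056, 0.0336]
orientation: [-180.0, 0.0, -179.9]
wrist_force: [0.3, -0.1, -1.8]
finger_gap: 0.471
finger_force: 30.0
```

```bash

python3 -m inch '[{"rx":0,"ry":0,"rz":0,"x":0,"y":0,"z":1,"grip":20},{"rx":0,"ry":0,"rz":0,"x":0,"y":0,"z":0.7,"grip":20},{"rx":0,"ry":0,"rz":0,"x":0,"y":0,"z":0,"grip":20},{"rx":0,"ry":0,"rz":0,"x":0,"y":0,"z":0,"grip":20},{"rx":0,"ry":0,"rz":0,"x":0,"y":0,"z":0,"grip":20}]'
python3 -m inch '[{"rx":0,"ry":0,"rz":0,"x":0,"y":0,"z":0.5,"grip":20},{"rx":0,"ry":0,"rz":0,"x":0,"y":0,"z":0,"grip":20},{"rx":0,"ry":0,"rz":0,"x":0,"y":0,"z":0,"grip":20},{"rx":0,"ry":0,"rz":0,"x":0,"y":0,"z":0,"grip":20},{"rx":0,"ry":0,"rz":0,"x":0,"y":0,"z":0,"grip":20}]'
```

```text
time_s: 20.33
position: [0.4364, -0.3056, 0.0318]
orientation: [180.0, -0.0, -179.9]
wrist_force: [0.5, -0.1, -0.6]
finger_gap: 0.471
finger_force: 30.0
time_s: 20.75
position: [0.4366, -0.3056, 0.0317]
orientation: [-180.0, 0.0, -179.9]
wrist_force: [-0.8, 0.8, 3.6]
finger_gap: 0.471
finger_force: 30.0
```

Contact at 3.6 N at the right height. Releasing and going to the bottle.

```bash

python3 -m inch '[{"rx":0,"ry":0,"rz":0,"x":0,"y":0,"z":0,"grip":60},{"rx":0,"ry":0,"rz":0,"x":0,"y":0,"z":0,"grip":80},{"rx":0,"ry":0,"rz":0,"x":0,"y":0,"z":0,"grip":90},{"rx":0,"ry":0,"rz":0,"x":0,"y":0,"z":0,"grip":90},{"rx":0,"ry":0,"rz":0,"x":0,"y":0,"z":0,"grip":90}]'
python3 -m inch '[{"rx":0,"ry":0,"rz":0,"x":0,"y":0,"z":-10,"grip":90},{"rx":0,"ry":0,"rz":0,"x":0,"y":0,"z":-30,"grip":90},{"rx":0,"ry":0,"rz":0,"x":0,"y":0,"z":-40,"grip":90},{"rx":0,"ry":0,"rz":0,"x":0,"y":0,"z":-40,"grip":90},{"rx":0,"ry":0,"rz":0,"x":0,"y":0,"z":-38,"grip":90}]'
python3 -m inch '[{"rx":0,"ry":0,"rz":0,"x":-25,"y":25,"z":0,"grip":70},{"rx":0,"ry":0,"rz":0,"x":-28,"y":28,"z":0,"grip":70},{"rx":0,"ry":0,"rz":0,"x":-28,"y":28,"z":0,"grip":70},{"rx":0,"ry":0,"rz":0,"x":-28,"y":28,"z":0,"grip":70},{"rx":0,"ry":0,"rz":0,"x":-28,"y":28,"z":0,"grip":70}]'
python3 -m inch '[{"rx":0,"ry":0,"rz":0,"x":-21.5,"y":20,"z":0,"grip":70},{"rx":0,"ry":0,"rz":0,"x":0,"y":0,"z":0,"grip":70},{"rx":0,"ry":0,"rz":0,"x":0,"y":0,"z":0,"grip":70},{"rx":0,"ry":0,"rz":0,"x":0,"y":0,"z":0,"grip":70},{"rx":0,"ry":0,"rz":0,"x":0,"y":0,"z":0,"grip":70}]'
python3 - <<'E'
from h import *
wristlook("w6")
E
```

```text
time_s: 21.17
position: [0.4363, -0.3056, 0.0311]
orientation: [180.0, -0.0, -179.9]
wrist_force: [0.7, -0.6, -1.2]
finger_gap: 0.809
finger_force: 0.0
time_s: 21.58
position: [0.4362, -0.3054, 0.1922]
orientation: [-180.0, 0.0, -179.9]
wrist_force: [1.3, 0.1, -0.2]
finger_gap: 0.901
finger_force: 0.0
time_s: 22.0
position: [0.5743, -0.167, 0.1905]
orientation: [-180.0, 0.1, -180.0]
wrist_force: [-0.2, -1.0, 0.9]
finger_gap: 0.698
finger_force: 0.0
time_s: 22.42
position: [0.5941, -0.1495, 0.1899]
orientation: [-180.0, 0.0, 180.0]
wrist_force: [0.2, 0.7, -0.8]
finger_gap: 0.703
finger_force: 0.0
tcp [ 0.594  -0.1496  0.1899]
[117   0  84  68] top z 0.064 box centre [ 0.4393 -0.3039] ext [0.032 0.039] circle mm [ 435.9 -304.7] 21.6
[570   1  70  86] top z 0.052 box centre [0.4535 0.1476] ext [0.044 0.019] circle mm [452.3 155.4] 24.5
[314  23  34  42] top z 0.035 box centre [ 0.449  -0.1358] ext [0.033 0.032] circle mm [ 448.9 -135.7] 22.5
[183 147  35  30] top z 0.023 box centre [ 0.5702 -0.2835] ext [0.031 0.031] circle mm [ 570.5 -283.9] 19.9
[543 150  50  42] top z 0.015 box centre [0.5826 0.1479] ext [0.045 0.046] circle mm [583.1 148.1] 25.0
[306 171  22  26] top z 0.051 box centre [ 0.5952 -0.1494] ext [0.014 0.014] circle mm [ 595.5 -149.2] 7.7
[ 65 181 114  90] top z 0.017 box centre [ 0.667  -0.4017] ext [0.071 0.077] circle mm [ 680.7 -392.8] 51.7
[  0 202  65  68] top z 0.071 box centre [ 0.6473 -0.4726] ext [0.048 0.005] circle mm [ 647.  -472.5] 24.9
```

View pics/w6.png

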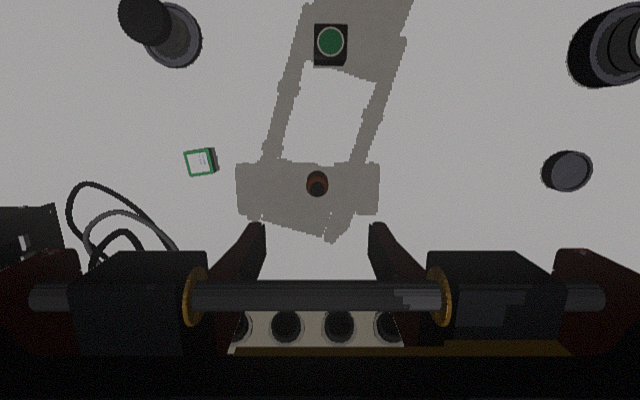

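Tall canister stands in the low stand, top at 64 mm. Bottle is at (317,183), centred within 1 mm; box and cube have not moved. Gripping the bottle body.

```bash

python3 -m inch '[{"rx":0,"ry":0,"rz":0,"x":-1,"y":0,"z":30,"grip":60},{"rx":0,"ry":0,"rz":0,"x":0,"y":0,"z":30,"grip":60},{"rx":0,"ry":0,"rz":0,"x":0,"y":0,"z":30,"grip":60},{"rx":0,"ry":0,"rz":0,"x":0,"y":0,"z":30,"grip":60},{"rx":0,"ry":0,"rz":0,"x":0,"y":0,"z":25,"grip":60}]'
python3 -m inch '[{"rx":0,"ry":0,"rz":0,"x":0,"y":0,"z":20,"grip":60},{"rx":0,"ry":0,"rz":0,"x":0,"y":0,"z":10,"grip":60},{"rx":0,"ry":0,"rz":0,"x":0,"y":0,"z":5,"grip":60},{"rx":0,"ry":0,"rz":0,"x":0,"y":0,"z":0,"grip":40},{"rx":0,"ry":0,"rz":0,"x":0,"y":0,"z":0,"grip":30}]'
python3 -m inch '[{"rx":0,"ry":0,"rz":0,"x":0,"y":0,"z":0,"grip":20},{"rx":0,"ry":0,"rz":0,"x":0,"y":0,"z":0,"grip":15},{"rx":0,"ry":0,"rz":0,"x":0,"y":0,"z":0,"grip":10},{"rx":0,"ry":0,"rz":0,"x":0,"y":0,"z":0,"grip":10},{"rx":0,"ry":0,"rz":0,"x":0,"y":0,"z":0,"grip":10}]'
```

```text
time_s: 22.88
position: [0.5943, -0.1495, 0.0424]
orientation: [180.0, -0.1, 180.0]
wrist_force: [-0.0, -0.2, -0.3]
finger_gap: 0.6
finger_force: 0.0
time_s: 23.3
position: [0.5963, -0.149, 0.0109]
orientation: [-180.0, 0.1, -180.0]
wrist_force: [0.6, -0.5, 0.9]
finger_gap: 0.484
finger_force: 0.0
time_s: 23.72
position: [0.5966, -0.1486, 0.0109]
orientation: [-180.0, 0.1, -179.9]
wrist_force: [0.3, 0.2, 5.8]
finger_gap: 0.278
finger_force: 30.0
```

```bash

python3 -m inch '[{"rx":0,"ry":0,"rz":0,"x":0,"y":0,"z":-8,"grip":10},{"rx":0,"ry":0,"rz":0,"x":0,"y":0,"z":-16,"grip":10},{"rx":0,"ry":0,"rz":0,"x":0,"y":0,"z":-20,"grip":10},{"rx":0,"ry":0,"rz":0,"x":0,"y":0,"z":-16,"grip":10},{"rx":0,"ry":0,"rz":0,"x":0,"y":0,"z":0,"grip":10}]'
python3 -m inch '[{"rx":0,"ry":0,"rz":0,"x":2,"y":16,"z":0,"grip":10},{"rx":0,"ry":0,"rz":0,"x":2,"y":31,"z":0,"grip":10},{"rx":0,"ry":0,"rz":0,"x":2,"y":33,"z":0,"grip":10},{"rx":0,"ry":0,"rz":0,"x":2,"y":33,"z":0,"grip":10},{"rx":0,"ry":0,"rz":0,"x":2,"y":33,"z":0,"grip":10}]'
python3 -m inch '[{"rx":0,"ry":0,"rz":0,"x":2,"y":33,"z":0,"grip":10},{"rx":0,"ry":0,"rz":0,"x":1,"y":33,"z":0,"grip":10},{"rx":0,"ry":0,"rz":0,"x":0,"y":33,"z":0,"grip":10},{"rx":0,"ry":0,"rz":0,"x":0,"y":32,"z":0,"grip":10},{"rx":0,"ry":0,"rz":0,"x":0,"y":20,"z":0,"grip":10}]'
python3 -m inch '[{"rx":0,"ry":0,"rz":0,"x":0,"y":0,"z":10,"grip":10},{"rx":0,"ry":0,"rz":0,"x":0,"y":0,"z":10,"grip":10},{"rx":0,"ry":0,"rz":0,"x":0,"y":0,"z":0,"grip":10},{"rx":0,"ry":0,"rz":0,"x":0,"y":0,"z":0,"grip":10},{"rx":0,"ry":0,"rz":0,"x":0,"y":0,"z":0,"grip":10}]'
python3 - <<'E'
from h import *
s=wristlook(); t=snapshot("side")
cv2.imwrite("pics/w7.png",np.hstack([cv2.resize(s["frame"][120:300,200:440],(480,360)),cv2.resize(t["frame"][100:220,270:375],(315,360))]))
E
```

```text
time_s: 24.13
position: [0.5975, -0.1489, 0.0737]
orientation: [-179.9, 0.3, -179.9]
wrist_force: [-0.1, -0.8, 0.9]
finger_gap: 0.275
finger_force: 30.0
time_s: 24.55
position: [0.584, -0.0002, 0.0673]
orientation: [180.0, -0.2, -179.9]
wrist_force: [0.2, -0.6, -0.8]
finger_gap: 0.277
finger_force: 30.0
time_s: 24.97
position: [0.5804, 0.1524, 0.0673]
orientation: [180.0, -0.2, -179.8]
wrist_force: [0.7, 0.3, -0.3]
finger_gap: 0.279
finger_force: 30.0
time_s: 25.38
position: [0.5821, 0.1474, 0.0486]
orientation: [-180.0, -0.1, 180.0]
wrist_force: [0.5, -0.5, 0.2]
finger_gap: 0.272
finger_force: 30.0
tcp [0.5825 0.1475 0.0493]
[281   0 139  84] top z 0.063 box centre [0.4681 0.1659] ext [0.016 0.045] circle mm [459.3 166.2] 24.7
[499   0 141 117] top z 0.056 box centre [0.4703 0.2958] ext [0.026 0.018] circle mm [469.9 298. ] 16.7
[269 187  96  92] top z 0.088 box centre [0.5761 0.1475] ext [0.014 0.042] circle mm [569.7 147.6] 22.2
```

View pics/w7.png

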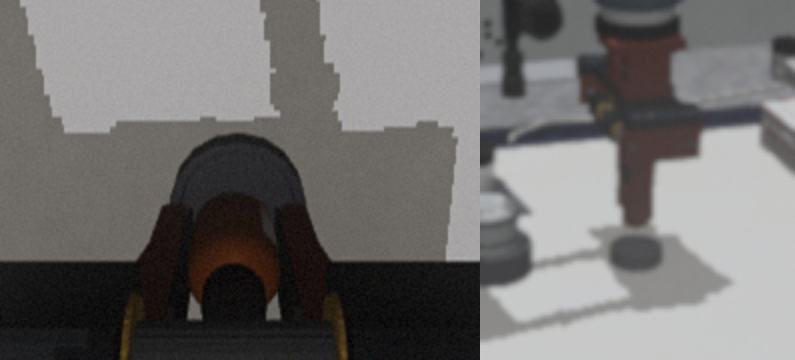

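The bottle hangs centred over the narrow stand: bottle at (235,240), stand behind it at (238,185) in the wrist crop. Lowering.

```bash

python3 -m inch '[{"rx":0,"ry":0,"rz":0,"x":0,"y":0.5,"z":10,"grip":10},{"rx":0,"ry":0,"rz":0,"x":0,"y":0.5,"z":8,"grip":10},{"rx":0,"ry":0,"rz":0,"x":0,"y":0,"z":4,"grip":10},{"rx":0,"ry":0,"rz":0,"x":0,"y":0,"z":2,"grip":10},{"rx":0,"ry":0,"rz":0,"x":0,"y":0,"z":0,"grip":10}]'
python3 -m inch '[{"rx":0,"ry":0,"rz":0,"x":0,"y":0,"z":0.7,"grip":10},{"rx":0,"ry":0,"rz":0,"x":0,"y":0,"z":0,"grip":10},{"rx":0,"ry":0,"rz":0,"x":0,"y":0,"z":0,"grip":10},{"rx":0,"ry":0,"rz":0,"x":0,"y":0,"z":0,"grip":10},{"rx":0,"ry":0,"rz":0,"x":0,"y":0,"z":0,"grip":10}]'
python3 -m inch '[{"rx":0,"ry":0,"rz":0,"x":0,"y":0,"z":0.7,"grip":10},{"rx":0,"ry":0,"rz":0,"x":0,"y":0,"z":0,"grip":10},{"rx":0,"ry":0,"rz":0,"x":0,"y":0,"z":0,"grip":10},{"rx":0,"ry":0,"rz":0,"x":0,"y":0,"z":0,"grip":10},{"rx":0,"ry":0,"rz":0,"x":0,"y":0,"z":0,"grip":10}]'
```

```text
time_s: 25.9
position: [0.5817, 0.1495, 0.0241]
orientation: [-180.0, -0.1, -179.9]
wrist_force: [-0.3, -0.5, -0.3]
finger_gap: 0.278
finger_force: 30.0
time_s: 26.32
position: [0.5825, 0.1497, 0.0249]
orientation: [180.0, 0.0, -179.9]
wrist_force: [0.4, -0.9, 0.2]
finger_gap: 0.277
finger_force: 30.0
time_s: 26.73
position: [0.5824, 0.1496, 0.024]
orientation: [180.0, 0.0, -179.9]
wrist_force: [0.6, 0.3, 0.7]
finger_gap: 0.279
finger_force: 30.0
```

```bash

python3 -m inch '[{"rx":0,"ry":0,"rz":0,"x":0,"y":0,"z":0.8,"grip":10},{"rx":0,"ry":0,"rz":0,"x":0,"y":0,"z":0,"grip":10},{"rx":0,"ry":0,"rz":0,"x":0,"y":0,"z":0,"grip":10},{"rx":0,"ry":0,"rz":0,"x":0,"y":0,"z":0,"grip":10},{"rx":0,"ry":0,"rz":0,"x":0,"y":0,"z":0,"grip":10}]'
python3 -m inch '[{"rx":0,"ry":0,"rz":0,"x":0,"y":0,"z":0.6,"grip":10},{"rx":0,"ry":0,"rz":0,"x":0,"y":0,"z":0,"grip":10},{"rx":0,"ry":0,"rz":0,"x":0,"y":0,"z":0,"grip":10},{"rx":0,"ry":0,"rz":0,"x":0,"y":0,"z":0,"grip":10},{"rx":0,"ry":0,"rz":0,"x":0,"y":0,"z":0,"grip":10}]'
```

```text
time_s: 27.15
position: [0.5824, 0.1496, 0.0232]
orientation: [-180.0, 0.0, -179.9]
wrist_force: [-0.1, -0.5, -0.2]
finger_gap: 0.274
finger_force: 30.0
time_s: 27.57
position: [0.5825, 0.1496, 0.0229]
orientation: [180.0, 0.0, -179.9]
wrist_force: [-1.1, 0.5, 3.2]
finger_gap: 0.276
finger_force: 30.0
```

Contact at 3.2 N. Releasing, rising and checking everything.

```bash

python3 -m inch '[{"rx":0,"ry":0,"rz":0,"x":0,"y":0,"z":0,"grip":40},{"rx":0,"ry":0,"rz":0,"x":0,"y":0,"z":0,"grip":60},{"rx":0,"ry":0,"rz":0,"x":0,"y":0,"z":0,"grip":70},{"rx":0,"ry":0,"rz":0,"x":0,"y":0,"z":0,"grip":70},{"rx":0,"ry":0,"rz":0,"x":0,"y":0,"z":0,"grip":70}]'
python3 -m inch '[{"rx":0,"ry":0,"rz":0,"x":0,"y":0,"z":-10,"grip":70},{"rx":0,"ry":0,"rz":0,"x":0,"y":0,"z":-30,"grip":70},{"rx":0,"ry":0,"rz":0,"x":0,"y":0,"z":-40,"grip":70},{"rx":0,"ry":0,"rz":0,"x":0,"y":0,"z":-40,"grip":70},{"rx":0,"ry":0,"rz":0,"x":0,"y":0,"z":-40,"grip":70}]'
python3 -m inch '[{"rx":0,"ry":0,"rz":0,"x":0,"y":0,"z":-10,"grip":70},{"rx":0,"ry":0,"rz":0,"x":0,"y":0,"z":0,"grip":70},{"rx":0,"ry":0,"rz":0,"x":0,"y":0,"z":0,"grip":70},{"rx":0,"ry":0,"rz":0,"x":0,"y":0,"z":0,"grip":70},{"rx":0,"ry":0,"rz":0,"x":0,"y":0,"z":0,"grip":70}]'
python3 - <<'E'
from h import *
wristlook(); t=snapshot("side")
cv2.imwrite("pics/end.png",cv2.resize(t["frame"][130:330,220:420],None,fx=3,fy=3,interpolation=2))
E
```

```text
time_s: 27.98
position: [0.5823, 0.1496, 0.0223]
orientation: [-180.0, -0.0, -179.9]
wrist_force: [-1.1, 0.1, -0.1]
finger_gap: 0.618
finger_force: 0.0
time_s: 28.4
position: [0.5819, 0.1495, 0.185]
orientation: [180.0, 0.0, -179.9]
wrist_force: [1.5, 0.1, 0.3]
finger_gap: 0.696
finger_force: 0.0
time_s: 28.82
position: [0.5814, 0.1494, 0.1895]
orientation: [-179.9, -0.3, -179.9]
wrist_force: [-0.5, -0.1, 0.1]
finger_gap: 0.701
finger_force: 0.0
tcp [0.5815 0.1494 0.1897]
[296  16  75  84] top z 0.064 box centre [0.45  0.166] ext [0.05  0.049] circle mm [449.8 166.1] 26.9
[420  29  93  92] top z 0.063 box centre [0.4626 0.3079] ext [0.039 0.039] circle mm [463.1 308.6] 21.8
[13 38 63 40] top z 0.034 box centre [ 0.4488 -0.1351] ext [0.032 0.033] circle mm [ 449.5 -135.1] 23.1
[571 129  43 128] top z 0.014 box centre [0.5638 0.4736] ext [0.084 0.065] circle mm [567.  474.5] 56.5
[296 162  41  41] top z 0.062 box centre [0.5812 0.1499] ext [0.014 0.014] circle mm [581.2 149.8] 7.7
```

View pics/end.png

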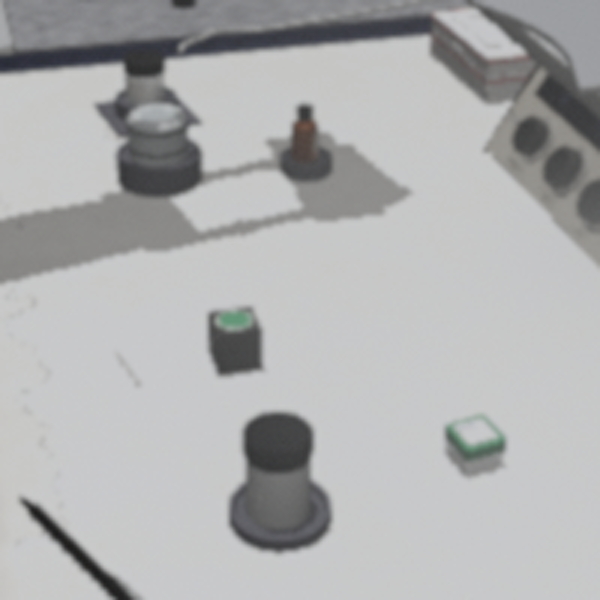

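The side view shows all four pieces upright in their stands: short (145,85), drum (157,135), bottle (305,140), tall (280,470). The measured tops read 62–64 mm, and the cube and box are where they were. Handing in.

```bash
python3 -c "
from plant import bot
print(bot.close_job())"
```

```text
the job is handed in; nothing more can be done
None
```

All four round pieces were set down upright in their own stands with their tops measured level at 62–64 mm, the coverslip box and filter cube were left where they were, and the job was handed in at about 29 s; the hand-in gave no verdict.

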